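Push the parts case up the ramp and over the lip into its rack bay

TASK

Put the red parts case away: square it up with the empty bay of the blue rack, push it up the bay's ramp and over the raised lip against the sprung buffer, and bring its tail down behind the lip so that it lies flat in the tray, held between lip and buffer. Push gently, never ramming or crushing the case, leave the filled case, the blue bin and the brass coupling where they are, and take the gripper away at the end.

Things in the scene. Friction and masses are not known exactly. Their poses are not given: they have to be found in the camera images.
- case_centre (a point): Centre (half-way up) of the loose red parts case with clear lid: a closed block 110 mm wide (x), 130 mm long (y), 45 mm tall (z up), too wide to grip, about 0.55 kg give or take a quarter. Its thin shell bears a push of up to 22 N. Its +y end is the nose, which goes in first; its -y end (blank white label, two black latches, all flush) is the tail.
- rack: Fixed blue steel rack on the bench, two equal bays side by side. Origin: bench height, middle line of the EMPTY bay, inner face of its front lip. y points straight into the bay, x across (filled bay's middle at x = -142 mm). Lip: 12 mm high, flat top from y = -6 to 0; behind it a straight 8 mm drop to the tray floor, 4 mm above the bench. Back wall at y = 164 mm, 50 mm high.
- ramp_foot (a point): Foot of the empty bay's bare steel ramp, on its middle line at bench height, 82 mm before the lip's inner face; axes as the rack's. The ramp is 124 mm wide and rises at 9 degrees to the lip's top. Side cheeks, 24 mm high and 4 mm thick, stand 116 mm apart inside from the lip back (3 mm play a side); from the lip forward they flare, for 50 mm, to about 134 mm apart.
- seat (a point): Where the case's centre lies once it is seated: level in the empty bay, 65 mm behind the lip's inner face, 26.5 mm above the bench; axes as the rack's. Until its tail is past the lip the case lies nose down on the tray floor with its underside on the lip. While it is squeezed between pusher and buffer, friction can hold the tail up, so that it must be pressed down.
- buffer (a joint): Travel of the sprung buffer at the back of the empty bay, in m: 0 at rest, growing as the case presses it in. Rubber face 60 mm wide, 8 to 26 mm above the bench, 128 mm behind the lip's inner face at rest. It yields from 5 N, adds 2.5 N per mm, and is solid after 6 mm. A seated case holds it 2 mm in.
- filled_centre (a point): Centre of another loose red case of the same make and size, already lying seated in the other bay. Leave it.
- bin_centre (a point): Centre of a loose blue open bin of fittings, 130 x 85 x 55 mm, on the bench to the robot's right. Leave it.
- coupling_centre (a point): Centre of a loose brass pipe coupling, 44 mm across and 50 mm tall, standing on the bench to the robot's right. Leave it.

How it is judged:
On the way:
1. the case is on the ramp in line with the bay, its nose raised (angle between case_centre's own z axis and vertical above 0.05 rad and angle between the y axis of case_centre and the y axis of rack, either way round below 0.25 rad and x of case_centre in the frame of rack between -0.012 and 0.012 m and y of case_centre in the frame of rack below 0.03 m), for 0.1 s.
At the end, for the whole second after the job is handed in: The case lies level (0.025 rad) and still in the tray between the cheeks, centre 26.5 mm (2 mm either way) above the bench, tail within 3 mm of the lip's inner face, buffer held in over 0.8 mm; filled case within 6 mm, bin and coupling within 10 mm of their starts (angle between case_centre's own z axis and vertical below 0.025 rad and z of case_centre in the frame of rack between 0.0245 and 0.0285 m and y of case_centre in the frame of rack between 0.062 and 0.068 m and x of case_centre in the frame of rack between -0.006 and 0.006 m and value of joint buffer above 0.0008 m and linear speed of case below 0.01 m/s and distance of filled_centre from where it was at the start of the episode below 0.006 m and distance of each of bin_centre, coupling_centre from where it was at the start of the episode below 0.01 m); the robot touches nothing.
It fails at once if the robot presses on the case with more than 22 N (contact force between any of the arm, the fingers and case above 22 N).
It fails at once if the case is tipped by more than 0.4 rad (angle between case_centre's own z axis and vertical above 0.4 rad).
It fails at once if the filled case is moved by more than 6 mm (distance of filled_centre from where it was at the start of the episode above 0.006 m).
It fails at once if the bin is moved by more than 10 mm (distance of bin_centre from where it was at the start of the episode above 0.01 m).
It fails at once if the coupling is moved by more than 10 mm (distance of coupling_centre from where it was at the start of the episode above 0.01 m).
It also fails if it takes over 67 s, if anything falls off the work surface, if the arm or the gripper's body presses on something with over 40 N, if the wrist force passes 120 N, or if a joint passes its speed limit or range.

ROBOT

A 6-joint arm with a two-finger parallel gripper is mounted at the origin on the work surface. World frame = base frame: x ahead of the robot, y to its left, z up, the work surface at z = 0. Lengths are in m, angles in rad, forces in N, time in s.
With the tool pointing down it reaches from about 0.35 to 0.975 m from the base axis. Payload 4.9 kg.
Tool frame: the origin (TCP) lies midway between the tips of the shut fingers; the grasp point (between the pads) lies 19 mm behind it; x points along the fingers, y is the direction in which the jaws open and shut, and the axes are right-handed (so a half turn about x gives the same grasp; the last joint's range is limited). The gripper opens to 85 mm and grips with 20 to 120 N. Pads are 22 mm wide; open, the fingers measure 114 mm over their backs; the gripper's body (76 mm by 85 mm) begins 54 mm behind the grasp point. The pads swing forward as they close: fully open they stand 13 mm farther back than shut.
Start: joints at [1.212, 0.053, 1.613, -0, 1.476, -0.119], TCP at [0.148, 0.607, 0.231] pointing down, gripper open.
Joint ranges: [-3.01, 3.01], [-1.01, 2.22], [0.06, 2.58], [-1.02, 4.17], [0.09, 2.62], [-3.14, 3.14]. Speed limits (rad/s): [2.57, 2.57, 3.14, 3.14, 3.14, 3.14].

INTERFACE

Orientations are given as a unit quaternion [w, x, y, z].
In Python, from plant import manip gives the robot as it stands.
- The arm moves only by the tool send_rows, never from a script. Its argument "motion" is a list that holds one entry, the list of rows, each a list of 6 numbers: the shift along the world's x, y, z in cm, then the turn, a rotation vector about the world's x, y, z in rad. A call has 1 to 12 rows; each row shifts and turns the commanded pose from where the row before left it; what a row does not reach is not made up. A row lasts 1/12 s, in which the tool goes at most 41.7 mm and 7.16 degrees, less where a joint would pass 70% of its speed; a pose out of reach is approached as far as the arm can. A call with a gripper value outside its range is refused whole. "fingers" is the closure, from 0 (fully open) to 1 (shut), set as the call begins (left out, the last holds). The fingers move at their own pace and stop on an object; the grip force is fixed at half the most. Time passes only in rows, so rows that do not move let the fingers close. It gives the time, the measured TCP pose, the force and the opening at its end, in the units of the state.
- manip.state(): the state, without advancing time (a new reading comes with each control period).
- manip.grab_frame(name): name is "scene" or "top" or "wrist"; returns the picture (420x560x3 uint8, red, green, blue); there is no depth.
- manip.calibration(name): a dict with "mtx" (3x3 intrinsics, pixels), "cam_to_world" (4x4, takes a point from camera to world coordinates); the wrist camera has in their place "hand_eye" (4x4, takes a point from camera to tool coordinates, whose origin is the TCP and whose axes are the tool frame's). Camera axes: x right, y up, looking along -z (the intrinsics and any distortion apply to the point x, -y, -z); pixel columns grow to the right and rows downward; lengths in m; the calibration is good to about 2 mm. The wrist camera is an equidistant fisheye: a pixel r from the principal point sees the ray r / f radians off the axis. A picture is of the moment at which its call begins: read the wrist's pose just before it. calibration takes no time and is no camera call.
- manip.job_done(): hands the job in, once; it reports no verdict.
Trained networks look in the newest picture that a camera, given by its name, has taken for a name from the list of things; names that differ only in an ending like _2 or _b are one class to them, and where a whole thing is asked for, a point or a joint stands for the part that bears it (a point fixed in the world has none). Each returns a list of dicts, best first, with "confidence" (0 to 1); they miss things now and then, are a little off and sometimes report something else, mostly with a low value. They report only what shows in the picture. A call takes as long as a camera call.
- manip.boxes_of(query, camera): "centre" ([x, y, z] in m, in the coordinates of the camera as it stood for that picture, good to about 4 mm: the middle of the surface that is visible of it).
- manip.trace(query, camera): "region" (420x560 bool, what is visible of it).
- manip.landmark_of(query, camera): "centre" ([x, y, z] in m, in the coordinates of the camera as it stood for that picture, good to about 4 mm: a listed point, or the origin of a listed thing).
The state is a dict: "time": time; "joint_pos": joint angles; "joint_vel": joint speeds; "joint_efforts": joint torques, N m; "tool_pos": TCP position; "tool_rot": TCP orientation; "contact_force": force on the tool from outside, world axes, zero at the start; "ft_torque": the same for the moment, N m; "gripper_width": opening from 0.0 (shut) to 1.0 (fully open).
Only numpy, scipy, OpenCV 4.12 (cv2) and the standard library are available. Lean on these libraries where they do the work, as an engineer would, in place of code of your own. Each camera call takes 0.05 s, during which the arm holds its last target.

## Working session

There is one attempt and no reset: what is moved stays moved. The work goes in short steps, Python scripts to look and compute and a tool call to move; the robot and the scene stay as the last step left them, time stands still between calls to the robot, and variables do not carry over. Pictures are saved under pics/ and viewed, and the job is handed in when it is done.

Besides the shell and the picture viewer there is one more tool, called after "Call:" in YAML: its name, and indented under it one key for each argument. send_rows: Moves the arm, as the interface text tells. Its arguments: {"type":"object","properties":{"motion":{"type":"array","items":{"type":"array","items":{"type":"array","items":{"type":"number"}}}},"fingers":{"type":"number"}},"required":["motion"]}

```bash
ls; mkdir -p pics; cat > h.py <<'E'
from plant import manip
import numpy as np, cv2
from scipy.spatial.transform import Rotation as R
def save(im,n): cv2.imwrite('pics/'+n,im[:,:,::-1])
def T(name):
    c=manip.calibration(name)
    if 'cam_to_world' in c: return np.array(c['cam_to_world'])
    s=manip.state();q=s['tool_rot'];M=np.eye(4);M[:3,:3]=R.from_quat([q[1],q[2],q[3],q[0]]).as_matrix();M[:3,3]=s['tool_pos']
    return M@np.array(c['hand_eye'])
def w(name,p): return (T(name)@np.append(p,1))[:3]
E
python3 - <<'E'
from h import *
s=manip.state();print(s)
for n in ['scene','top']:
    save(manip.grab_frame(n),n+'0.png'); c=manip.calibration(n); print(n,c)
    for q in ['case_centre','rack','ramp_foot','seat','filled_centre','bin_centre','coupling_centre']:
        for d in manip.landmark_of(q,n)[:3]: print(q,n,np.round(w(n,d['centre']),4),round(d['confidence'],2))
E
```

```text
pics
{'time': 0.0, 'joint_pos': array([ 1.21200540e+00,  5.33622232e-02,  1.61428658e+00,  3.90743047e-05,
        1.47600824e+00, -1.19002675e-01]), 'joint_vel': array([ 0.00231405,  0.00018501,  0.00139998, -0.00112734,  0.00115569,
       -0.00113807]), 'joint_efforts': array([-1.51933324e-03, -3.93684769e+01, -3.70173883e+01, -2.14125048e-04,
        7.07063780e-03,  2.66836835e-06]), 'tool_pos': array([0.1482066 , 0.60653448, 0.23006413]), 'tool_rot': array([ 0.70184407,  0.08387036,  0.70221622, -0.08528214]), 'contact_force': array([-0.059727  , -0.26505068,  0.44656968]), 'ft_torque': array([ 0.01043925, -0.02711107,  0.00423596]), 'gripper_width': 1.001002707136157}
scene {'mtx': array([[474.28309091,   0.        , 278.71944166],
       [  0.        , 474.28309091, 210.27072836],
       [  0.        ,   0.        ,   1.        ]]), 'cam_to_world': array([[ 0.53013635, -0.72622509,  0.43766718,  1.08794795],
       [ 0.84777937,  0.4448397 , -0.28876943, -0.45508207],
       [ 0.01501986,  0.52413238,  0.85150435,  1.13934633],
       [ 0.        ,  0.        ,  0.        ,  
[... 634 characters left out ...]
  0.        ,   1.        ]]), 'cam_to_world': array([[ 0.00875539,  0.98361912, -0.18004656,  0.34259024],
       [-0.99995649,  0.0091916 ,  0.00158864, -0.05310911],
       [ 0.00321753,  0.18002482,  0.98365681,  1.14179533],
       [ 0.        ,  0.        ,  0.        ,  1.        ]])}
case_centre top [ 0.6261 -0.0817  0.0239] 0.56
rack top [ 0.6482  0.1288 -0.0028] 0.89
ramp_foot top [6.562e-01 5.070e-02 6.000e-04] 0.89
seat top [0.6429 0.1957 0.0249] 0.66
seat top [ 0.653   0.0497 -0.0032] 0.21
filled_centre top [0.4953 0.1879 0.0244] 0.69
bin_centre top [ 0.6015 -0.4246  0.0271] 0.64
coupling_centre top [ 0.4213 -0.3632  0.0265] 0.78
coupling_centre top [ 0.6263 -0.0763  0.0244] 0.7
```

View pics/scene0.png

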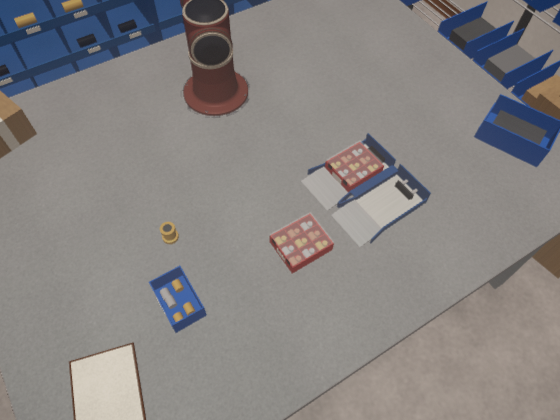

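View pics/top0.png

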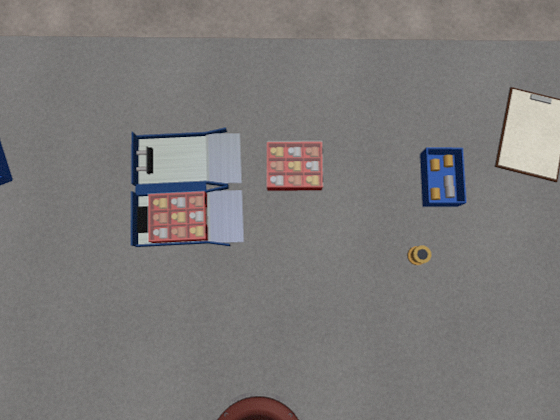

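```bash
python3 - <<'E'
from h import *
s=manip.state();q=s['tool_rot'];print(R.from_quat([q[1],q[2],q[3],q[0]]).as_matrix().round(3))
c=manip.calibration('wrist');print(c)
for n,f in [('top','top0'),('scene','scene0')]:
    manip.grab_frame(n)
    for qn in ['case_centre','filled_centre','rack']:
        for d in manip.trace(qn,n)[:2]:
            m=d['region'].astype(np.uint8);cs,_=cv2.findContours(m,0,2);cc=max(cs,key=cv2.contourArea)
            print(n,qn,d['confidence'],m.sum(),cv2.minAreaRect(cc))
E
```

```text
[[ 0.     0.237  0.971]
 [ 0.     0.971 -0.237]
 [-1.     0.     0.   ]]
{'mtx': array([[325.1922621 ,   0.        , 273.96138666],
       [  0.        , 325.1922621 , 209.00208356],
       [  0.        ,   0.        ,   1.        ]]), 'hand_eye': array([[ 9.28379286e-04,  2.61404240e-01, -9.65228968e-01,
        -1.43672757e-01],
       [ 9.99999059e-01,  7.32523841e-04,  1.16020477e-03,
        -1.54565462e-03],
       [ 1.01033568e-03, -9.65229137e-01, -2.61403314e-01,
        -6.58646441e-02],
       [ 0.00000000e+00,  0.00000000e+00,  0.00000000e+00,
         1.00000000e+00]])}
top case_centre 0.64 2760 ((293.5, 165.0), (48.0, 57.0), 90.0)
top filled_centre 0.65 2987 ((176.45108032226562, 216.19052124023438), (51.899967193603516, 60.11318588256836), 88.45184326171875)
top rack 0.59 9394 ((185.5362091064453, 186.46908569335938), (118.08879089355469, 112.46724700927734), 89.30130767822266)
scene case_centre 0.71 2316 ((300.69122314453125, 241.48532104492188), (45.4471321105957, 55.22254943847656), 59.03623962402344)
scene filled_centre 0.91 1770 ((353.94061279296875, 164.90594482421875), (39.82697677612305, 51.1743278503418), 57.7243537902832)
scene rack 0.74 5922 ((365.0736999511719, 186.8739776611328), (102.14691162109375, 89.35382080078125), 48.74298858642578)
scene rack 0.7 285 ((167.87930297851562, 232.44825744628906), (21.540658950805664, 15.041322708129883), 68.19859313964844)
```

Call:
send_rows:
  motion:
    - [[2,-3.5,1,0,0,0],[2,-3.5,1,0,0,0],[2,-3.5,1,0,0,0],[2,-3.5,1,0,0,0],[2,-3.5,1,0,0,0],[2,-3.5,1,0,0,0],[2,-3.5,1,0,0,0],[2,-3.5,1,0,0,0],[2.5,-3,1,0,0,0],[2.5,-3,1,0,0,0],[2.5,-3,0,0,0,0],[2.5,-3,0,0,0,0]]

```text
time: 2.2
tool_pos: [0.4096, 0.2055, 0.3328]
tool_rot: [0.703, 0.085, 0.701, -0.084]
contact_force: [1.1, -0.5, -0.4]
gripper_width: 0.999
```

Call:
send_rows:
  motion:
    - [[3,-2.5,0,0,0,0],[3,-2.5,0,0,0,0],[3,-2.5,0,0,0,0],[3,-2.5,0,0,0,0],[3,-2.5,0,0,0,0],[3,-2.5,0,0,0,0],[3,-2,0,0,0,0],[2,-1,0,0,0,0],[0,0,0,0,0,0],[0,0,0,0,0,0]]

```text
time: 3.03
tool_pos: [0.6388, 0.0265, 0.3304]
tool_rot: [0.701, 0.085, 0.703, -0.085]
contact_force: [-0.2, 0.5, 0.4]
gripper_width: 1.001
```

```bash
python3 - <<'E'
from h import *
s=manip.state();print(s['time'],s['tool_pos'],s['contact_force'])
n='wrist';save(manip.grab_frame(n),'w1.png')
for q in ['case_centre','rack','ramp_foot','seat','filled_centre']:
        for d in manip.landmark_of(q,n)[:2]: print(q,n,np.round(w(n,d['centre']),4),round(d['confidence'],2))
E
```

```text
3.0333 [0.63875746 0.02645134 0.33043482] [-0.20645185  0.48273545  0.44210638]
case_centre wrist [ 0.6304 -0.0802  0.0245] 0.97
rack wrist [0.6447 0.1358 0.0034] 0.67
ramp_foot wrist [0.6541 0.0512 0.0063] 0.82
ramp_foot wrist [0.645  0.1393 0.0007] 0.21
seat wrist [0.6454 0.2029 0.0295] 0.91
filled_centre wrist [0.4983 0.1927 0.0292] 0.79
```

View pics/w1.png

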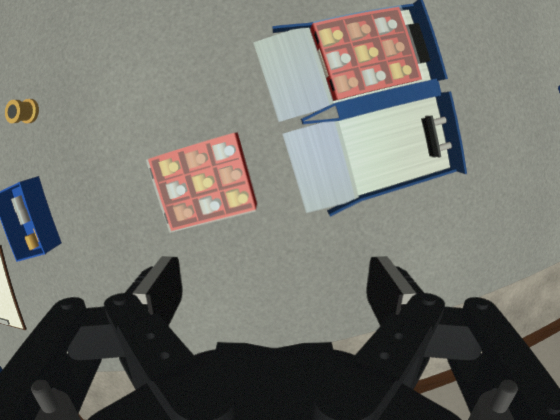

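```bash
cat >> h.py <<'E'
def pix(u,v,z,n='wrist',Tm=None):
    c=manip.calibration(n);K=c['mtx'];x=(u-K[0,2])/K[0,0];y=(v-K[1,2])/K[1,1]
    if n=='wrist':
        r=np.hypot(x,y)+1e-12;d=np.array([np.sin(r)*x/r,-np.sin(r)*y/r,-np.cos(r)])
    else: d=np.array([x,-y,-1.])
    Tm=T(n) if Tm is None else Tm
    d=Tm[:3,:3]@d;o=Tm[:3,3];return o+d*(z-o[2])/d[2]
E
python3 - <<'E'
from h import *
im=cv2.imread('pics/w1.png')
a=cv2.resize(im[115:250,135:275],None,fx=5,fy=4.4,interpolation=cv2.INTER_CUBIC)
a=cv2.resize(im[120:245,135:275],None,fx=4.8,fy=4.8,interpolation=cv2.INTER_CUBIC);cv2.imwrite('pics/z1.png',a)
a=cv2.resize(im[0:220,250:475],None,fx=2.7,fy=2.7,interpolation=cv2.INTER_CUBIC);a=a[:600,:800];cv2.imwrite('pics/z2.png',a)
E
```

```text
(no output)
```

View pics/z1.png

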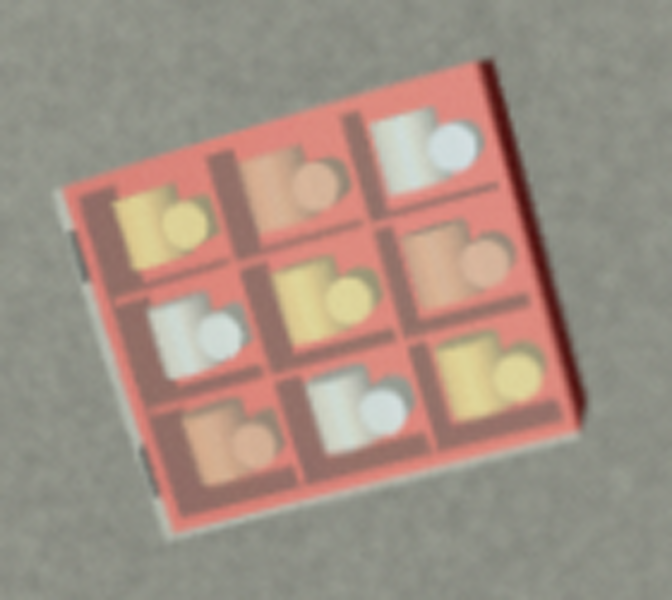

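View pics/z2.png

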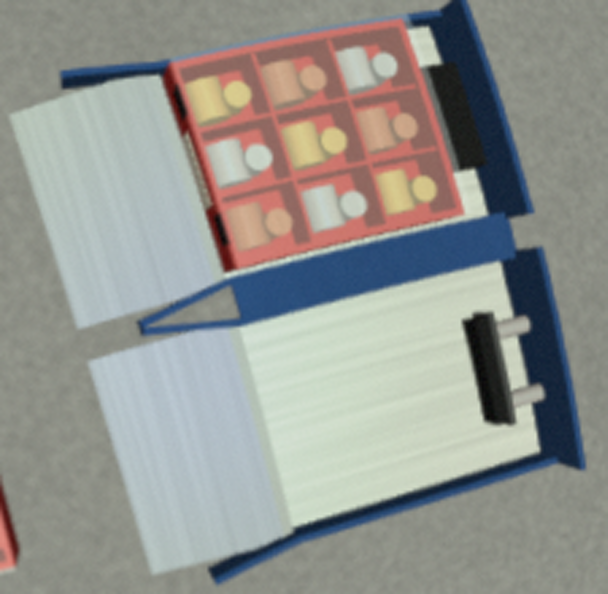

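```bash
python3 - <<'E'
from h import *
def q(pts,sc,o,z): return np.array([pix(a/sc+o[0],b/sc+o[1],z)[:2] for a,b in pts])
def yaw(a,b): d=b-a; return np.arctan2(-d[0],d[1]),np.hypot(*d)
c=q([(65,190),(483,62),(578,430),(178,530)],4.8,(135,120),.045)
print('case',c.round(4),c.mean(0),'long',yaw(c[0],c[1]),yaw(c[3],c[2]))
def yx(a,b): d=b-a; return np.arctan2(d[1],d[0]),np.hypot(*d)
print('short',yx(c[0],c[3]),yx(c[1],c[2]))
f=q([(168,65),(405,20),(464,213),(228,270)],2.7,(250,0),.049)
print('filled',f.round(4),f.mean(0),yaw(f[0],f[1]),yaw(f[3],f[2]),yx(f[0],f[3]),yx(f[1],f[2]))
r=q([(90,360),(153,574),(10,116),(80,328)],2.7,(250,0),.0)
print('ramp',r.round(4),yx(r[0],r[1]),yx(r[2],r[3]),yx(r[2],r[1]),(r[0]+r[1])/2)
l=q([(242,328),(292,525)],2.7,(250,0),.012);print('lip',l.round(4),yx(*l),l.mean(0))
E
```

```text
case [[ 0.5759 -0.1392]
 [ 0.5739 -0.0105]
 [ 0.6816 -0.011 ]
 [ 0.6831 -0.137 ]] [ 0.62863168 -0.07444198] long (np.float64(0.01581704126032249), np.float64(0.12866407173340622)) (np.float64(0.011623555519318164), np.float64(0.1259934750940581))
short (np.float64(0.019954539854539582), np.float64(0.10718836751759196)) (np.float64(-0.004866054894648455), np.float64(0.10773884434217089))
filled [[0.4543 0.1222]
 [0.4468 0.2518]
 [0.5533 0.2569]
 [0.5614 0.1258]] [0.5039262  0.18920187] (np.float64(0.05801794577462366), np.float64(0.12980928347271606)) (np.float64(0.061457531582763895), np.float64(0.13135209074534634)) (np.float64(0.03336095662060746), np.float64(0.10714054195776344)) (np.float64(0.04770981080393818), np.float64(0.10666184551656568))
ramp [[0.5915 0.0512]
 [0.7161 0.0581]
 [0.4503 0.0415]
 [0.5734 0.05  ]] (np.float64(0.05537935468260455), np.float64(0.12477969776570541)) (np.float64(0.0688613262433452), np.float64(0.12335275323590829)) (np.float64(0.06212339338934693), np.float64(0.26626882576571664)) [0.65378216 0.05462584]
lip [[0.5921 0.1335]
 [0.7035 0.1392]] (np.float64(0.05133756746721016), np.float64(0.11156193852907974)) [0.64779666 0.1363585 ]
```

Call:
send_rows:
  fingers: 0.2
  motion:
    - [[-1.5,-2,-2,0,0,0.1],[-1.5,-2,-3,0,0,0.1],[-2,-2,-3.2,0,0,0.1],[-2,-2,-3.2,0,0,0],[-2,-2,-3.2,0,0,0],[-0.6,-0.8,-3.4,0,0,0],[0,0,-3,0,0,0],[0,0,-3,0,0,0],[0,0,-2,0,0,0],[0,0,-2,0,0,0],[0,0,-2,0,0,0],[0,0,-1,0,0,0]]

```text
time: 4.33
tool_pos: [0.5421, -0.0785, 0.0214]
tool_rot: [0.706, -0.021, 0.708, 0.022]
contact_force: [-0.5, 0.9, -0.6]
gripper_width: 0.799
```

Call:
send_rows:
  motion:
    - [[0,0,-1,0,0,0],[0,0,0,0,0,0],[0,0,0,0,0,0]]

```text
time: 4.58
tool_pos: [0.5441, -0.0793, 0.014]
tool_rot: [0.707, -0.021, 0.707, 0.021]
contact_force: [0.1, -0.1, 0.4]
gripper_width: 0.798
```

```bash
python3 - <<'E'
from h import *
s=manip.state();print(s['time'],s['tool_pos'],s['contact_force'],s['gripper_width'])
save(manip.grab_frame('wrist'),'w2.png')
E
```

```text
4.5833 [ 0.5440954  -0.07932912  0.01404158] [ 0.07729357 -0.136739    0.42281819] 0.7978374142174521
```

View pics/w2.png

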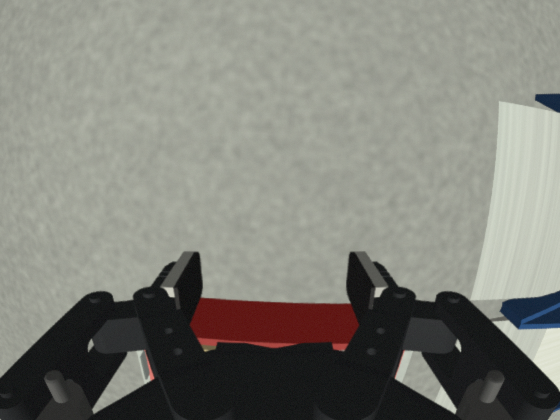

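Call:
send_rows:
  motion:
    - [[0.5,0.03,0,0,0,0],[0.5,0.03,0,0,0,0],[0.3,0.02,0,0,0,0],[0.25,0.01,0,0,0,0],[0.25,0.01,0,0,0,0],[0.25,0.01,0,0,0,0],[0.25,0.01,0,0,0,0],[0.25,0.02,0,0,0,0],[0.25,0.02,0,0,0,0],[0.25,0.02,0,0,0,0]]

```text
time: 5.47
tool_pos: [0.5742, -0.0775, 0.0135]
tool_rot: [0.706, -0.021, 0.707, 0.021]
contact_force: [-4.3, -0.3, 2.5]
gripper_width: 0.798
```

Call:
send_rows:
  motion:
    - [[0.3,0.02,0,0,0,0],[0.3,0.02,0,0,0,0],[0.3,0.02,0,0,0,0],[0.3,0.01,0,0,0,0],[0.3,0.01,0,0,0,0],[0.3,0.01,0,0,0,0],[0.15,0.01,0,0,0,0],[0,0,0,0,0,0],[0,0,0,0,0,0]]

```text
time: 6.22
tool_pos: [0.5945, -0.0766, 0.0137]
tool_rot: [0.707, -0.021, 0.706, 0.021]
contact_force: [-1.1, 0.0, -0.3]
gripper_width: 0.8
```

```bash
python3 - <<'E'
from h import *
s=manip.state();print(s['time'],s['tool_pos'],s['contact_force'])
save(manip.grab_frame('top'),'t3.png')
for q in ['case_centre','rack','ramp_foot']:
        for d in manip.landmark_of(q,'top')[:2]: print(q,np.round(w('top',d['centre']),4),round(d['confidence'],2))
im=cv2.imread('pics/t3.png');cv2.imwrite('pics/z3.png',cv2.resize(im[120:250,125:335],None,fx=3.8,fy=3.8,interpolation=cv2.INTER_CUBIC))
E
```

```text
6.2167 [ 0.59454364 -0.07657801  0.01366051] [-1.05370204  0.04737222 -0.33411357]
rack [ 0.6484  0.1325 -0.0042] 0.76
ramp_foot [ 0.6518  0.054  -0.0039] 0.66
```

View pics/z3.png

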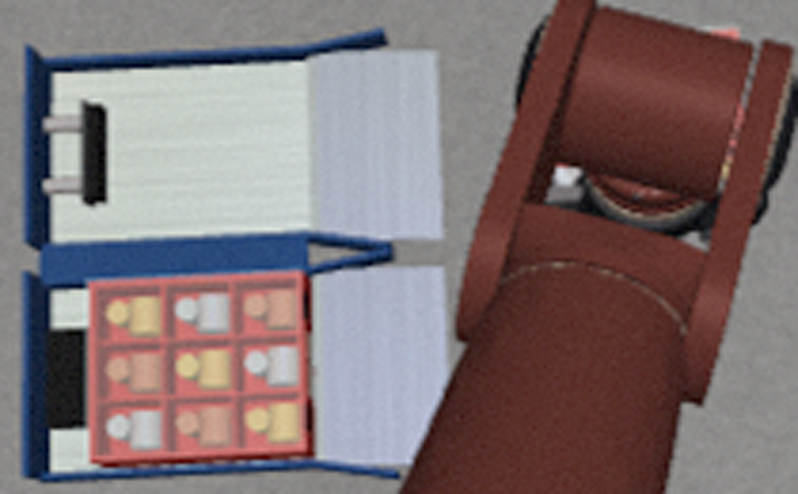

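Call:
send_rows:
  motion:
    - [[-1,0,0,0,0,0],[-2,0,0.5,0,0,0],[0,0,3,0,0,0],[0,0,3,0,0,0],[0,0,3.5,0,0,-0.12],[0,0,3.5,0,0,-0.12],[0,-1,3.5,0,0,-0.12],[0.5,-2,3,0,0,-0.12],[1.5,-2.5,2,0,0,-0.12],[2,-2.5,1,0,0,-0.12],[2,-2.5,0,0,0,-0.12],[2,-2,0,0,0,-0.12]]

```text
time: 7.42
tool_pos: [0.6447, -0.2037, 0.2458]
tool_rot: [0.637, 0.31, 0.634, -0.31]
contact_force: [-0.1, 0.9, 0.4]
gripper_width: 0.798
```

Call:
send_rows:
  fingers: 0.35
  motion:
    - [[2,0,0,0,0,-0.12],[0.2,0,0,0,0,-0.12],[0,0,0,0,0,-0.12],[0,0,0,0,0,-0.12],[0,0,0,0,0,-0.12],[0,0,0,0,0,0],[0,0,0,0,0,0]]

```text
time: 8.0
tool_pos: [0.6655, -0.2016, 0.2437]
tool_rot: [0.518, 0.481, 0.518, -0.481]
contact_force: [-0.1, 0.1, -0.2]
gripper_width: 0.651
```

```bash
python3 - <<'E'
from h import *
s=manip.state();print(s['time'],s['tool_pos'],s['contact_force'],s['joint_pos'])
n='wrist';save(manip.grab_frame(n),'w4.png')
print(T('wrist')[:3,:3].round(3))
q=s['tool_rot'];print(R.from_quat([q[1],q[2],q[3],q[0]]).as_matrix().round(3))
for q in ['case_centre','rack','ramp_foot']:
        for d in manip.landmark_of(q,n)[:2]: print(q,np.round(w(n,d['centre']),4),round(d['confidence'],2))
E
```

```text
8.0 [ 0.66554061 -0.20160869  0.24367198] [-0.10616747  0.0576023  -0.16671578] [-4.01063169e-01  2.08592397e-01  1.42201368e+00  5.36785364e-05
  1.51082258e+00 -4.74969454e-01]
[[ 0.997 -0.07  -0.019]
 [ 0.073  0.962  0.262]
 [-0.    -0.262  0.965]]
[[ 0.     0.997  0.074]
 [-0.     0.074 -0.997]
 [-1.     0.     0.   ]]
case_centre [ 0.6625 -0.0717  0.0216] 0.57
ramp_foot [ 0.602  -0.4243  0.0316] 0.7
```

View pics/w4.png

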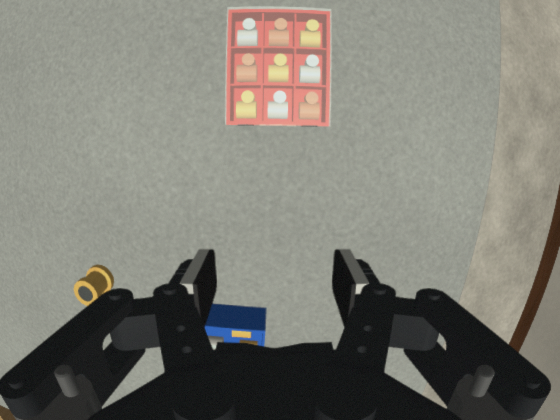

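```bash
python3 - <<'E'
from h import *
im=cv2.imread('pics/w4.png')
cv2.imwrite('pics/z4.png',cv2.resize(im[0:140,210:345],None,fx=4.2,fy=4.2,interpolation=cv2.INTER_CUBIC))
E
```

```text
(no output)
```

View pics/z4.png

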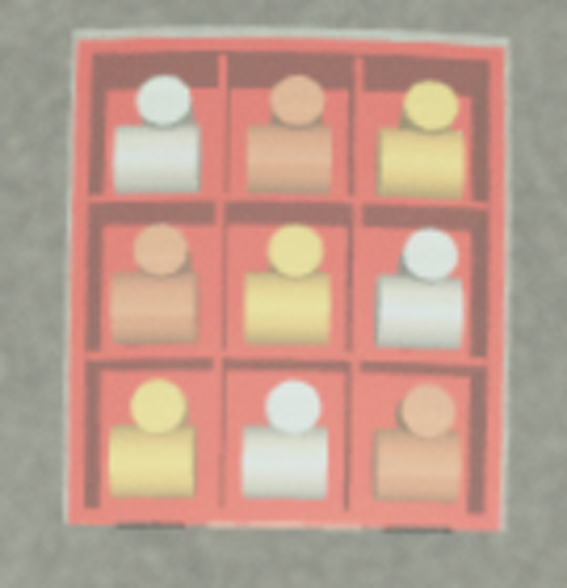

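```bash
python3 - <<'E'
from h import *
c=np.array([pix(a/4.2+210,b/4.2,.045)[:2] for a,b in [(72,32),(507,40),(502,528),(66,522)]])
print(c.round(4),c.mean(0))
for a,b in [(3,0),(2,1)]:
    d=c[b]-c[a];print('y',np.arctan2(-d[0],d[1]),np.hypot(*d))
for a,b in [(0,1),(3,2)]:
    d=c[b]-c[a];print('x',np.arctan2(d[1],d[0]),np.hypot(*d))
E
```

```text
[[ 0.6021 -0.0131]
 [ 0.7118 -0.0069]
 [ 0.7191 -0.1354]
 [ 0.6103 -0.1419]] [ 0.660811   -0.07433694]
y 0.06379416944223769 0.12906727180588654
y 0.05701280417192614 0.12879821734120514
x 0.05702264800151285 0.10988086721499432
x 0.05946375929566314 0.10900594901252578
```

Call:
send_rows:
  motion:
    - [[0,0,-2,0.085,0.005,-0.005],[0,0,-2.5,0.085,0.005,-0.005],[0,0,-3,0.08,0.005,-0.004],[0,0,-3,0,0,0],[0,0.5,-3,0,0,0],[0.1,0.5,-3,0,0,0],[0,0.5,-2.5,0,0,0],[0,0.5,-2,0,0,0],[0,0.6,-1.4,0,0,0],[0,0,-0.5,0,0,0],[0,0,0,0,0,0],[0,0,0,0,0,0]]

```text
time: 9.2
tool_pos: [0.6677, -0.1761, 0.0158]
tool_rot: [0.447, 0.543, 0.574, -0.421]
contact_force: [0.6, 0.7, 1.6]
gripper_width: 0.646
```

```bash
python3 - <<'E'
from h import *
s=manip.state();print(s['time'],s['tool_pos'],s['contact_force'])
q=s['tool_rot'];print(R.from_quat([q[1],q[2],q[3],q[0]]).as_matrix().round(3))
save(manip.grab_frame('wrist'),'w5.png')
E
```

```text
9.2 [ 0.66770467 -0.17609966  0.01584225] [0.60768404 0.72287074 1.5728438 ]
[[-0.012  0.998  0.056]
 [ 0.247  0.057 -0.967]
 [-0.969  0.003 -0.247]]
```

View pics/w5.png

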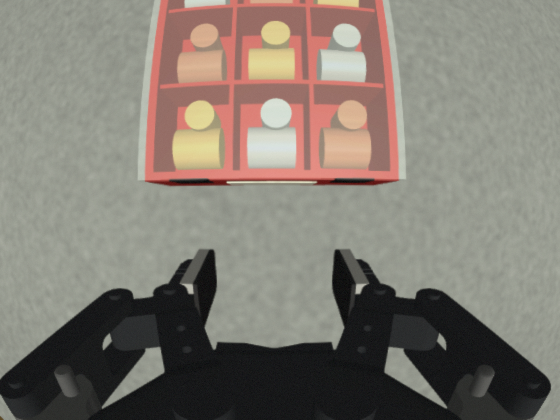

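Call:
send_rows:
  motion:
    - [[-0.05,0.8,0,0,0,0],[-0.05,0.7,0,0,0,0],[-0.03,0.4,0,0,0,0],[-0.02,0.3,0,0,0,0],[-0.02,0.3,0,0,0,0],[-0.03,0.5,0,0,0,0],[-0.03,0.5,0,0,0,0],[-0.03,0.5,0,0,0,0],[-0.03,0.5,0,0,0,0],[-0.03,0.5,0,0,0,0],[-0.03,0.5,0,0,0,0],[-0.03,0.5,0,0,0,0]]

```text
time: 10.25
tool_pos: [0.6632, -0.1154, 0.0148]
tool_rot: [0.446, 0.543, 0.574, -0.421]
contact_force: [1.0, -3.7, 1.1]
gripper_width: 0.652
```

Call:
send_rows:
  motion:
    - [[-0.03,0.5,0,0,0,0],[-0.03,0.5,0,0,0,0],[-0.03,0.5,0,0,0,0],[-0.02,0.3,0,0,0,0]]

```text
time: 10.58
tool_pos: [0.662, -0.0969, 0.0148]
tool_rot: [0.446, 0.543, 0.574, -0.421]
contact_force: [0.1, -4.3, 1.7]
gripper_width: 0.654
```

```bash
python3 - <<'E'
from h import *
s=manip.state();print(s['time'],s['tool_pos'],s['contact_force'])
save(manip.grab_frame('wrist'),'w6.png')
E
```

```text
10.5833 [ 0.6620315  -0.09693083  0.01478501] [ 0.08439197 -4.30562966  1.66788441]
```

View pics/w6.png

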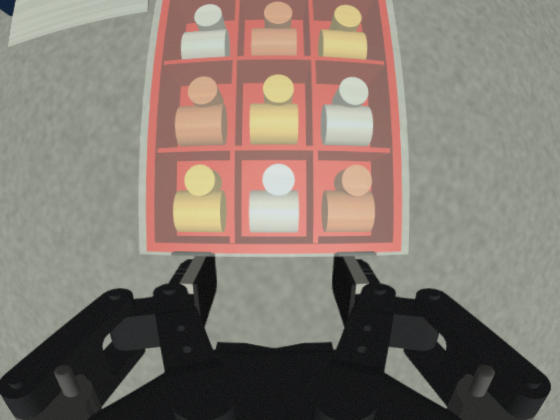

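Call:
send_rows:
  motion:
    - [[-0.02,0.3,0,0,0,0],[-0.02,0.3,0,0,0,0],[-0.02,0.3,0,0,0,0],[-0.02,0.3,0,0,0,0],[-0.02,0.3,0,0,0,0],[-0.02,0.3,0,0,0,0],[-0.02,0.3,0,0,0,0],[-0.02,0.3,0,0,0,0]]

```text
time: 11.3
tool_pos: [0.6605, -0.0735, 0.0147]
tool_rot: [0.446, 0.543, 0.574, -0.421]
contact_force: [1.5, -4.2, 2.4]
gripper_width: 0.647
```

Call:
send_rows:
  motion:
    - [[-0.02,0.35,0,0,0,0],[-0.02,0.35,0,0,0,0],[-0.02,0.35,0,0,0,0],[-0.02,0.35,0,0,0,0],[-0.02,0.35,0,0,0,0],[-0.02,0.35,0,0,0,0],[-0.02,0.35,0,0,0,0],[-0.02,0.35,0,0,0,0],[-0.02,0.3,0,0,0,0]]

```text
time: 12.05
tool_pos: [0.6585, -0.0423, 0.0146]
tool_rot: [0.446, 0.543, 0.574, -0.421]
contact_force: [0.1, -4.9, 2.5]
gripper_width: 0.651
```

```bash
python3 - <<'E'
from h import *
s=manip.state();print(s['time'],s['tool_pos'],s['contact_force'])
save(manip.grab_frame('wrist'),'w7.png')
E
```

```text
12.05 [ 0.65851988 -0.04231716  0.01463554] [ 0.14435425 -4.87620648  2.54578739]
```

View pics/w7.png

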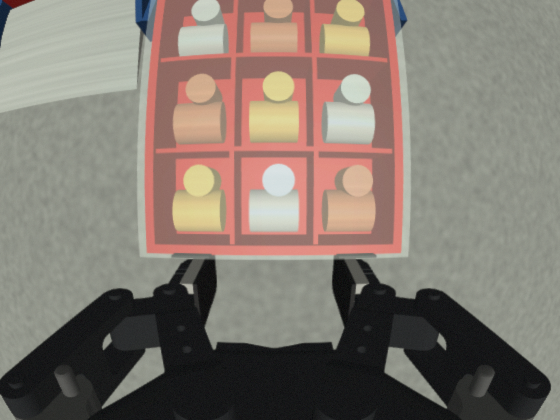

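Call:
send_rows:
  motion:
    - [[-0.02,0.35,0,0,0,0],[-0.02,0.35,0,0,0,0],[-0.02,0.35,0,0,0,0],[-0.02,0.35,0,0,0,0],[-0.02,0.35,0,0,0,0],[-0.02,0.35,0,0,0,0],[-0.02,0.35,0,0,0,0],[-0.02,0.35,0,0,0,0],[-0.02,0.3,0,0,0,0]]

```text
time: 12.85
tool_pos: [0.6567, -0.0112, 0.0146]
tool_rot: [0.446, 0.543, 0.574, -0.421]
contact_force: [1.1, -4.6, 2.3]
gripper_width: 0.651
```

Call:
send_rows:
  motion:
    - [[-0.02,0.35,0,0,0,0],[-0.02,0.35,0,0,0,0],[-0.02,0.35,0,0,0,0],[-0.02,0.35,0,0,0,0],[-0.02,0.35,0.05,0,0,0],[-0.02,0.35,0.05,0,0,0],[-0.02,0.35,0.05,0,0,0],[-0.02,0.35,0.05,0,0,0],[-0.02,0.3,0.05,0,0,0]]

```text
time: 13.6
tool_pos: [0.6543, 0.02, 0.0165]
tool_rot: [0.446, 0.542, 0.574, -0.421]
contact_force: [-0.5, -2.5, -2.3]
gripper_width: 0.646
```

```bash
python3 - <<'E'
from h import *
s=manip.state();print(s['time'],s['tool_pos'],s['contact_force'])
save(manip.grab_frame('wrist'),'w8.png')
save(manip.grab_frame('scene'),'s8.png')
E
```

```text
13.6 [0.65432363 0.02002525 0.0165306 ] [-0.53360222 -2.53486117 -2.27934205]
```

View pics/w8.png

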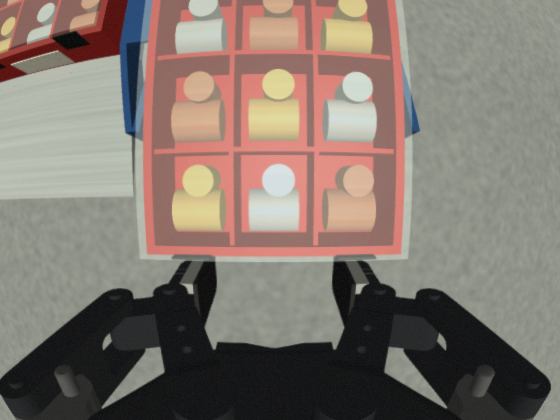

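View pics/s8.png

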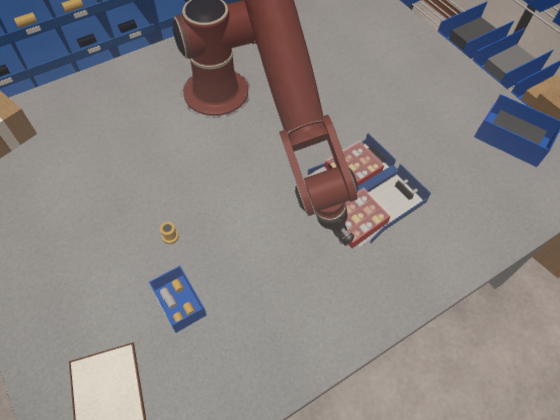

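Call:
send_rows:
  motion:
    - [[-0.02,0.3,0.05,0,0,0],[-0.02,0.3,0.05,0,0,0],[-0.02,0.3,0.05,0,0,0],[-0.02,0.3,0.05,0,0,0],[-0.02,0.3,0.05,0,0,0],[-0.02,0.3,0.05,0,0,0],[-0.02,0.3,0.05,0,0,0],[-0.02,0.3,0.05,0,0,0],[-0.02,0.3,0.05,0,0,0]]

```text
time: 14.45
tool_pos: [0.6534, 0.0465, 0.022]
tool_rot: [0.446, 0.543, 0.574, -0.421]
contact_force: [-0.2, -3.9, 0.7]
gripper_width: 0.648
```

Call:
send_rows:
  motion:
    - [[-0.02,0.3,0.05,0,0,0],[-0.02,0.3,0.05,0,0,0],[-0.02,0.3,0.05,0,0,0],[-0.02,0.3,0.05,0,0,0],[-0.02,0.3,0.05,0,0,0],[-0.02,0.3,0.05,0,0,0],[-0.02,0.3,0,0,0,0]]

```text
time: 15.03
tool_pos: [0.6525, 0.0673, 0.0256]
tool_rot: [0.447, 0.543, 0.573, -0.421]
contact_force: [-0.2, -6.3, 4.0]
gripper_width: 0.648
```

```bash
python3 - <<'E'
from h import *
s=manip.state();print(s['time'],s['tool_pos'],s['contact_force'])
save(manip.grab_frame('wrist'),'w9.png')
E
```

```text
15.0333 [0.65253666 0.06725044 0.02564751] [-0.16413757 -6.2913291   4.04498153]
```

View pics/w9.png

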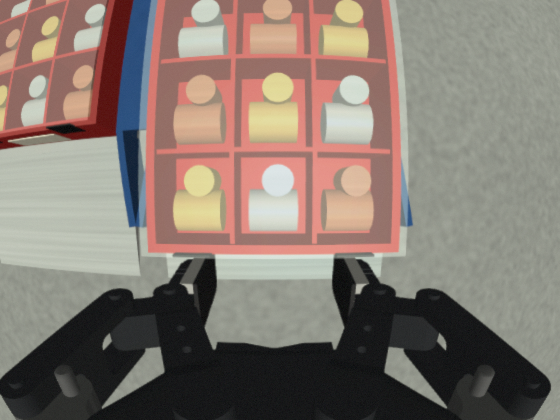

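Call:
send_rows:
  motion:
    - [[-0.02,0.3,0,0,0,0],[-0.02,0.3,0,0,0,0],[-0.02,0.3,0,0,0,0],[-0.02,0.3,0,0,0,0],[-0.02,0.3,0,0,0,0],[-0.02,0.3,0,0,0,0]]

```text
time: 15.58
tool_pos: [0.6501, 0.0858, 0.0241]
tool_rot: [0.446, 0.542, 0.574, -0.421]
contact_force: [0.9, -2.6, -0.6]
gripper_width: 0.652
```

Call:
send_rows:
  motion:
    - [[-0.02,0.3,0,0,0,0],[-0.02,0.3,0,0,0,0],[-0.02,0.3,0,0,0,0],[-0.02,0.3,0,0,0,0],[-0.02,0.3,0,0,0,0],[-0.01,0.2,0,0,0,0],[-0.01,0.2,0,0,0,0]]

```text
time: 16.17
tool_pos: [0.6494, 0.1046, 0.0247]
tool_rot: [0.446, 0.543, 0.574, -0.421]
contact_force: [0.1, -2.2, -2.0]
gripper_width: 0.649
```

```bash
python3 - <<'E'
from h import *
s=manip.state();print(s['time'],s['tool_pos'],s['contact_force'])
save(manip.grab_frame('wrist'),'w10.png')
im=manip.grab_frame('scene')
cv2.imwrite('pics/s10.png',cv2.resize(im[130:260,280:450,::-1],None,fx=4,fy=4,interpolation=cv2.INTER_CUBIC))
E
```

```text
16.1667 [0.64937067 0.10458099 0.02465958] [ 0.08557882 -2.20151265 -1.98545718]
```

View pics/w10.png

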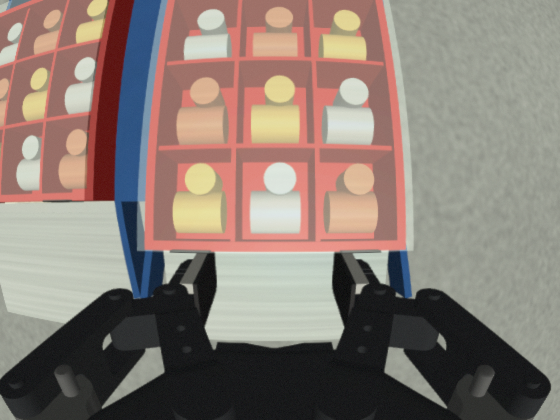

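View pics/s10.png

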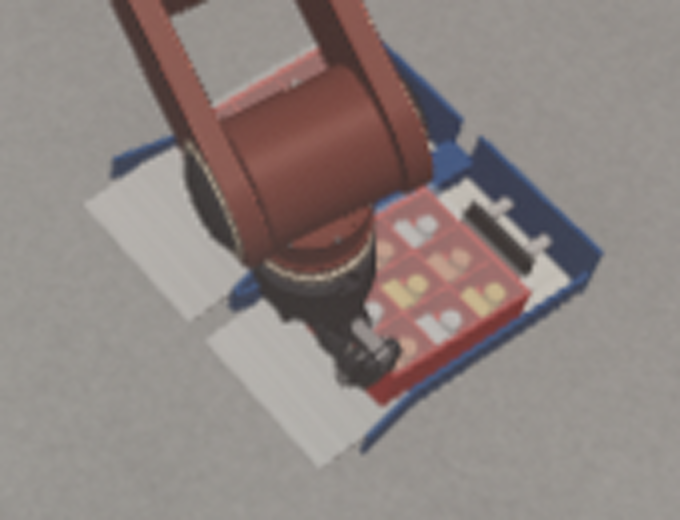

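Call:
send_rows:
  motion:
    - [[-0.01,0.2,0,0,0,0],[-0.01,0.2,0,0,0,0],[-0.01,0.2,0,0,0,0],[-0.01,0.2,0,0,0,0],[-0.01,0.2,0,0,0,0],[-0.01,0.2,0,0,0,0],[0,0,0,0,0,0]]

```text
time: 16.85
tool_pos: [0.6487, 0.1169, 0.0247]
tool_rot: [0.446, 0.543, 0.574, -0.421]
contact_force: [-0.5, -1.4, -0.7]
gripper_width: 0.65
```

Call:
send_rows:
  motion:
    - [[0,0.1,0,0,0,0],[-0.01,0.1,0,0,0,0],[-0.01,0.1,0,0,0,0],[0,0,0,0,0,0]]

```text
time: 17.18
tool_pos: [0.6486, 0.1195, 0.0246]
tool_rot: [0.446, 0.543, 0.574, -0.421]
contact_force: [0.7, -1.6, -1.5]
gripper_width: 0.648
```

Call:
send_rows:
  motion:
    - [[0,0.1,0,0,0,0],[0,0,0,0,0,0]]

```text
time: 17.35
tool_pos: [0.6486, 0.1205, 0.0246]
tool_rot: [0.446, 0.543, 0.574, -0.421]
contact_force: [0.1, -2.5, -1.3]
gripper_width: 0.652
```

Call:
send_rows:
  motion:
    - [[-0.01,0.1,0,0,0,0],[0,0,0,0,0,0]]

```text
time: 17.52
tool_pos: [0.6485, 0.1215, 0.0247]
tool_rot: [0.446, 0.543, 0.574, -0.421]
contact_force: [-0.7, -1.6, -1.0]
gripper_width: 0.648
```

Call:
send_rows:
  motion:
    - [[0,0.1,0,0,0,0],[0,0,0,0,0,0]]

```text
time: 17.68
tool_pos: [0.6485, 0.1225, 0.0247]
tool_rot: [0.446, 0.543, 0.574, -0.421]
contact_force: [-0.1, -2.1, -1.6]
gripper_width: 0.648
```

Call:
send_rows:
  motion:
    - [[0,0.1,0,0,0,0],[0,0,0,0,0,0]]

```text
time: 17.85
tool_pos: [0.6485, 0.1235, 0.0246]
tool_rot: [0.446, 0.543, 0.574, -0.421]
contact_force: [0.0, -2.1, -1.3]
gripper_width: 0.649
```

Call:
send_rows:
  motion:
    - [[-0.01,0.1,0,0,0,0],[0,0,0,0,0,0]]

```text
time: 18.02
tool_pos: [0.6484, 0.1245, 0.0247]
tool_rot: [0.446, 0.543, 0.574, -0.421]
contact_force: [0.0, -2.2, -1.4]
gripper_width: 0.647
```

```bash
python3 - <<'E'
from h import *
s=manip.state();print(s['time'],s['tool_pos'],s['contact_force'])
im=manip.grab_frame('scene')
cv2.imwrite('pics/s11.png',cv2.resize(im[130:260,280:450,::-1],None,fx=4,fy=4,interpolation=cv2.INTER_CUBIC))
E
```

```text
18.0167 [0.64841188 0.12453106 0.02468546] [ 0.01372519 -2.15234835 -1.4483607 ]
```

View pics/s11.png

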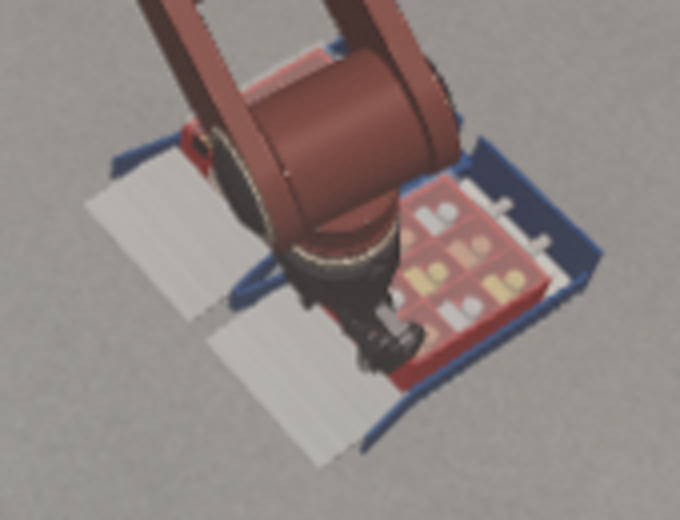

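Call:
send_rows:
  motion:
    - [[0,0.1,0,0,0,0],[0,0,0,0,0,0]]

```text
time: 18.23
tool_pos: [0.6485, 0.1249, 0.0246]
tool_rot: [0.446, 0.542, 0.574, -0.421]
contact_force: [0.4, -4.3, -1.4]
gripper_width: 0.649
```

Call:
send_rows:
  motion:
    - [[0,0.1,0,0,0,0],[0,0,0,0,0,0]]

```text
time: 18.4
tool_pos: [0.6486, 0.1253, 0.0246]
tool_rot: [0.447, 0.542, 0.573, -0.421]
contact_force: [-0.7, -6.1, -0.9]
gripper_width: 0.65
```

Call:
send_rows:
  motion:
    - [[-0.01,0.1,0,0,0,0],[0,0,0,0,0,0]]

```text
time: 18.57
tool_pos: [0.6486, 0.1258, 0.0246]
tool_rot: [0.447, 0.542, 0.573, -0.422]
contact_force: [-0.1, -7.8, -1.2]
gripper_width: 0.651
```

Call:
send_rows:
  motion:
    - [[0,0.1,0,0,0,0],[-0.01,0.1,0,0,0,0],[0,0,0,0,0,0]]

```text
time: 18.82
tool_pos: [0.6486, 0.1269, 0.0245]
tool_rot: [0.448, 0.542, 0.573, -0.422]
contact_force: [0.1, -10.6, -0.9]
gripper_width: 0.652
```

Call:
send_rows:
  motion:
    - [[0,0.1,0,0,0,0],[-0.01,0.1,0,0,0,0],[0,0,0,0,0,0]]

```text
time: 19.07
tool_pos: [0.6486, 0.128, 0.0245]
tool_rot: [0.448, 0.541, 0.573, -0.422]
contact_force: [0.2, -12.9, 0.2]
gripper_width: 0.648
```

Call:
send_rows:
  motion:
    - [[0,0.1,0,0,0,0],[0,0.1,0,0,0,0],[0,0,0,0,0,0]]

```text
time: 19.32
tool_pos: [0.6485, 0.1292, 0.0241]
tool_rot: [0.448, 0.541, 0.572, -0.423]
contact_force: [-0.8, -15.5, -1.8]
gripper_width: 0.651
```

```bash
python3 - <<'E'
from h import *
s=manip.state();print(s['time'],s['tool_pos'],s['contact_force'])
save(manip.grab_frame('wrist'),'w12.png')
E
```

```text
19.3167 [0.64852505 0.12919757 0.02407244] [ -0.76645136 -15.53100475  -1.7762859 ]
```

View pics/w12.png

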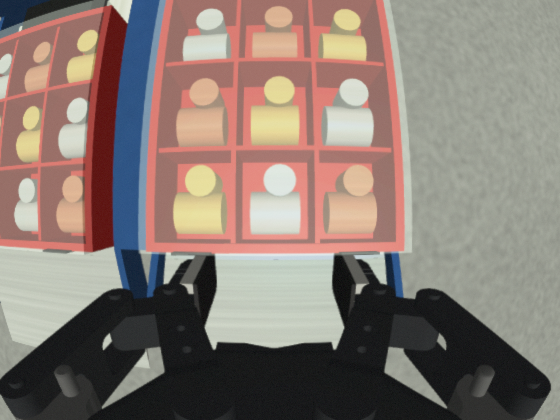

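Call:
send_rows:
  motion:
    - [[0,0.1,0,0,0,0],[0,0,-0.1,0,0,0],[0,0,-0.1,0,0,0]]

```text
time: 19.62
tool_pos: [0.6486, 0.1293, 0.0219]
tool_rot: [0.449, 0.541, 0.572, -0.423]
contact_force: [-0.1, -19.3, -1.1]
gripper_width: 0.651
```

Call:
send_rows:
  motion:
    - [[0,0,-0.15,0,0,0],[0,0,-0.15,0,0,0],[0,0,0,0,0,0]]

```text
time: 19.87
tool_pos: [0.6485, 0.1289, 0.0186]
tool_rot: [0.449, 0.541, 0.572, -0.423]
contact_force: [-0.3, -19.2, -1.3]
gripper_width: 0.65
```

```bash
python3 - <<'E'
from h import *
s=manip.state();print(s['time'],s['tool_pos'],s['contact_force'],s['ft_torque'])
im=manip.grab_frame('wrist');save(im,'w13.png')
a=cv2.imread('pics/w12.png')[200:300,60:430];b=im[200:300,60:430,::-1]
cv2.imwrite('pics/z13.png',cv2.resize(np.vstack([a,b]),None,fx=2.1,fy=2.1,interpolation=cv2.INTER_CUBIC))
E
```

```text
19.8667 [0.64852811 0.12887751 0.01856044] [ -0.32536783 -19.20084529  -1.32191228] [-3.29470473 -0.03870059  0.1725853 ]
```

View pics/z13.png

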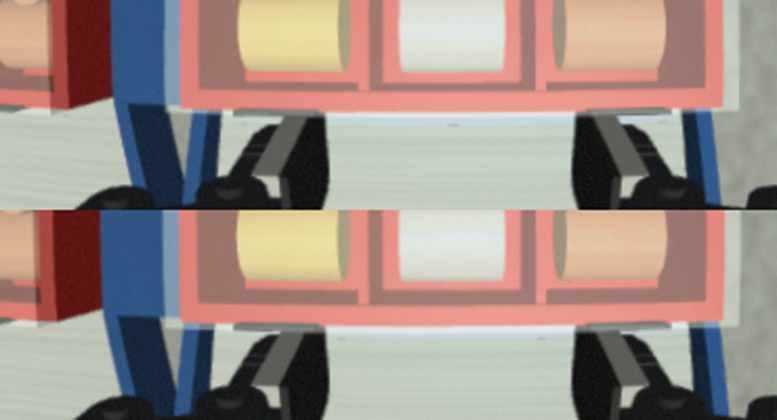

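Call:
send_rows:
  motion:
    - [[0,-0.06,-0.1,0,0,0],[0,0,-0.1,0,0,0],[0,0,0,0,0,0]]

```text
time: 20.17
tool_pos: [0.6486, 0.1285, 0.0168]
tool_rot: [0.449, 0.541, 0.572, -0.423]
contact_force: [0.4, -18.9, -0.9]
gripper_width: 0.653
```

```bash
python3 - <<'E'
from h import *
s=manip.state();print(s['time'],s['tool_pos'],s['contact_force'],s['ft_torque'])
im=manip.grab_frame('wrist');save(im,'w14.png')
a=cv2.imread('pics/w13.png')[200:300,60:430];b=im[200:300,60:430,::-1]
cv2.imwrite('pics/z14.png',cv2.resize(np.vstack([a,b]),None,fx=2.1,fy=2.1,interpolation=cv2.INTER_CUBIC))
E
```

```text
20.1667 [0.64856455 0.1285135  0.01675876] [  0.41330579 -18.87185567  -0.88012682] [-3.24064717  0.02456663  0.16566932]
```

View pics/z14.png

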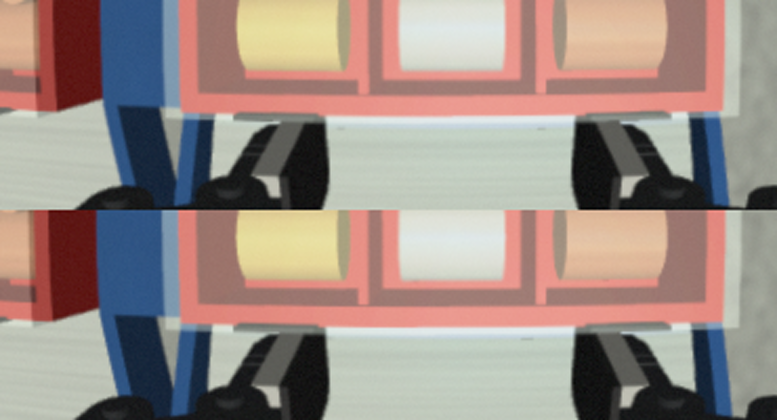

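Call:
send_rows:
  motion:
    - [[0,-0.05,-0.1,0,0,0],[0,0,-0.1,0,0,0],[0,0,0,0,0,0]]

```text
time: 20.47
tool_pos: [0.6487, 0.1285, 0.0164]
tool_rot: [0.449, 0.541, 0.572, -0.423]
contact_force: [-3.5, -19.5, 4.4]
gripper_width: 0.651
```

Call:
send_rows:
  motion:
    - [[0,-0.1,0,0,0,0],[0,-0.1,0,0,0,0],[0,-0.1,0,0,0,0],[0,0,0,0,0,0]]

```text
time: 20.8
tool_pos: [0.6487, 0.1283, 0.0164]
tool_rot: [0.447, 0.542, 0.573, -0.421]
contact_force: [-1.3, -8.7, 1.8]
gripper_width: 0.651
```

Call:
send_rows:
  motion:
    - [[0,-0.1,0,0,0,0],[0,-0.1,0,0,0,0],[0,-0.1,0,0,0,0],[0,0,0,0,0,0]]

```text
time: 21.13
tool_pos: [0.6487, 0.1267, 0.0164]
tool_rot: [0.446, 0.543, 0.574, -0.421]
contact_force: [-0.7, -5.3, 2.4]
gripper_width: 0.652
```

```bash
python3 - <<'E'
from h import *
s=manip.state();print(s['time'],s['tool_pos'],s['contact_force'],s['ft_torque'])
im=manip.grab_frame('wrist');save(im,'w15.png')
E
```

```text
21.1333 [0.64868182 0.1266951  0.01635593] [-0.72340247 -5.29409975  2.3734019 ] [-0.92548961  0.1314872   0.11636334]
```

View pics/w15.png

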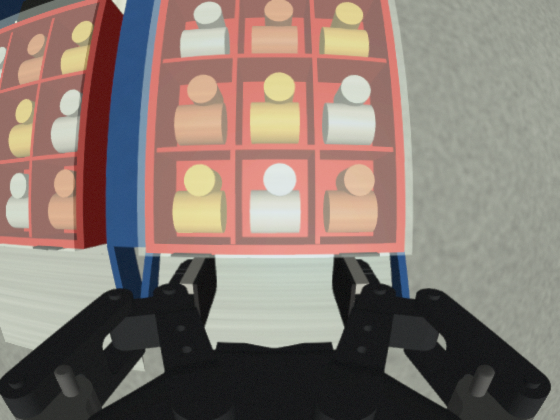

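Call:
send_rows:
  motion:
    - [[0,-0.1,0,0,0,0],[0,-0.1,0,0,0,0],[0,0,0,0,0,0]]

```text
time: 21.43
tool_pos: [0.648, 0.126, 0.0157]
tool_rot: [0.445, 0.543, 0.574, -0.421]
contact_force: [-0.6, -0.5, -0.6]
gripper_width: 0.65
```

Call:
send_rows:
  motion:
    - [[0,-0.15,0,0,0,0],[0,-0.15,0,0,0,0],[0,-0.2,0,0,0,0],[0,0,0,0,0,0]]

```text
time: 21.77
tool_pos: [0.648, 0.1201, 0.0155]
tool_rot: [0.446, 0.543, 0.574, -0.421]
contact_force: [0.1, 1.0, 0.1]
gripper_width: 0.652
```

```bash
python3 - <<'E'
from h import *
s=manip.state();print(s['time'],s['tool_pos'],s['contact_force'],s['ft_torque'])
im=manip.grab_frame('wrist');save(im,'w16.png')
E
```

```text
21.7667 [0.64802887 0.12009305 0.01552044] [0.06171428 0.97577773 0.09891718] [-0.19496507  0.02203964 -0.03638846]
```

View pics/w16.png

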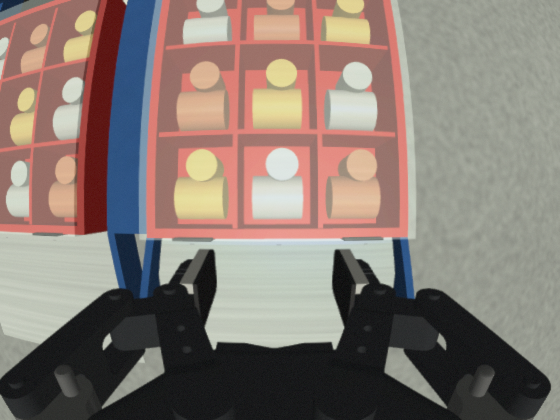

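Call:
send_rows:
  motion:
    - [[0,-1,0.3,0,0,0],[0,-2,1,0,0,0],[0,-1,3,0,0,0],[0,0,3.5,0,0,0],[0,0,3.5,-0.085,0,0],[0,0,3.5,-0.085,0,0],[0,0,3.5,-0.08,0,0],[0,0,3,0,0,0],[0,1,0,0,0,0],[0,0,0,0,0,0],[0,0,0,0,0,0]]

```text
time: 22.73
tool_pos: [0.6478, 0.09, 0.2282]
tool_rot: [0.51, 0.483, 0.517, -0.489]
contact_force: [-0.1, -0.2, 0.2]
gripper_width: 0.65
```

```bash
python3 - <<'E'
from h import *
s=manip.state();print(s['time'],s['tool_pos'],s['contact_force'])
n='wrist';im=manip.grab_frame(n);save(im,'w17.png')
for q in ['case_centre','filled_centre','seat','rack']:
        for d in manip.landmark_of(q,n)[:2]: print(q,np.round(w(n,d['centre']),4),round(d['confidence'],2))
im=manip.grab_frame('scene')
cv2.imwrite('pics/s17.png',cv2.resize(im[130:260,280:450,::-1],None,fx=4,fy=4,interpolation=cv2.INTER_CUBIC))
E
```

```text
22.7333 [0.64777592 0.08997632 0.22822107] [-0.06141593 -0.18508092  0.22455139]
case_centre [0.6421 0.1995 0.0241] 0.66
filled_centre [0.5015 0.1883 0.0286] 0.74
rack [6.439e-01 1.348e-01 1.000e-04] 0.79
```

View pics/w17.png

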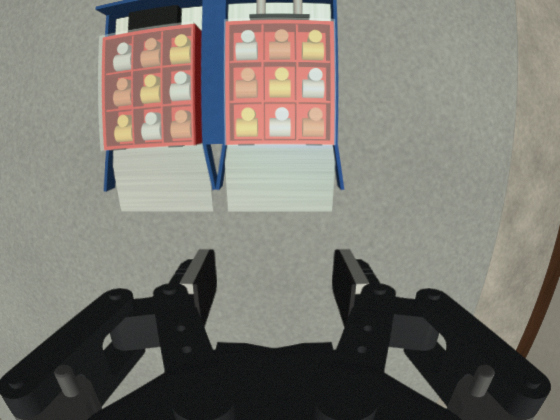

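View pics/s17.png

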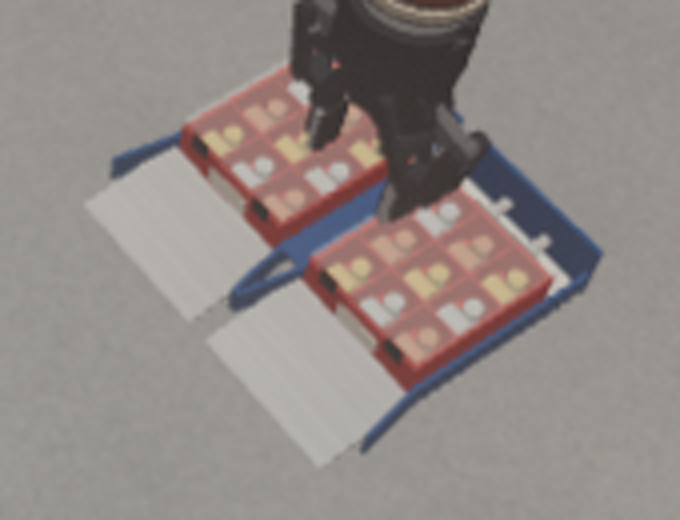

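```bash
python3 - <<'E'
from h import *
im=cv2.imread('pics/w17.png')
cv2.imwrite('pics/z17.png',cv2.resize(im[0:160,90:350],None,fx=3,fy=3,interpolation=cv2.INTER_CUBIC))
E
```

```text
(no output)
```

View pics/z17.png

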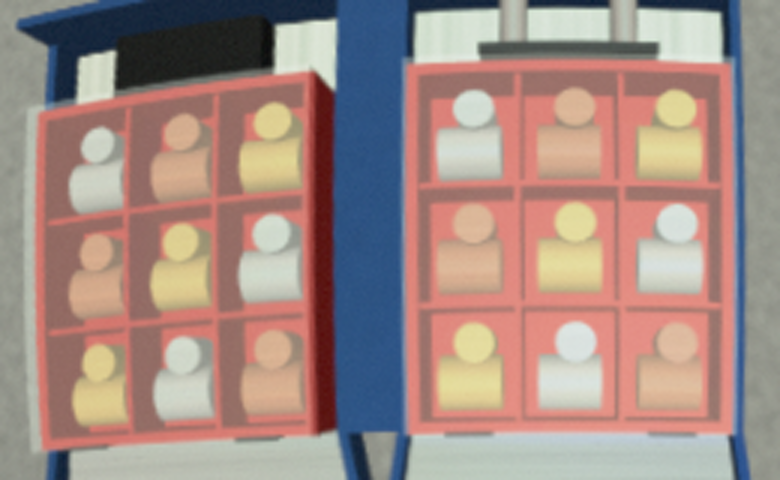

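```bash
python3 - <<'E'
from h import *
Rk=np.array([.648,.134]);a=.06;ex=np.array([np.cos(a),np.sin(a)]);ey=np.array([-np.sin(a),np.cos(a)])
for nm,P in [('ours',[(407,62),(733,62),(735,434),(405,434)]),('filled',[(40,110),(312,72),(318,434),(42,450)])]:
  for zt in (.049,.057):
    c=np.array([pix(u/3+90,v/3,zt)[:2] for u,v in P]);r=np.c_[(c-Rk)@ex,(c-Rk)@ey]
    print(nm,zt,r.round(4).tolist(),r.mean(0).round(4),'nose w',np.linalg.norm(c[0]-c[1]).round(4),'tail w',np.linalg.norm(c[2]-c[3]).round(4))
E
```

```text
ours 0.049 [[-0.0532, 0.1269], [0.0546, 0.1264], [0.0546, -0.0009], [-0.0548, -0.0006]] [0.0003 0.063 ] nose w 0.1079 tail w 0.1094
ours 0.057 [[-0.0519, 0.1242], [0.0533, 0.1238], [0.0532, -0.0004], [-0.0535, -0.0001]] [0.0003 0.0619] nose w 0.1052 tail w 0.1067
filled 0.049 [[-0.1909, 0.1277], [-0.0857, 0.1261], [-0.0847, 0.0004], [-0.1922, 0.0003]] [-0.1384  0.0636] nose w 0.1052 tail w 0.1076
filled 0.057 [[-0.1862, 0.125], [-0.0836, 0.1235], [-0.0826, 0.0008], [-0.1875, 0.0008]] [-0.135   0.0625] nose w 0.1026 tail w 0.1049
```

Call:
send_rows:
  fingers: 1.0
  motion:
    - [[0,2,-2,0,0,0],[0,2,-3,0,0,0],[0,1.6,-3,0,0,0],[0,0,-3,0,0,0],[0,0,-2.5,0,0,0],[0,0,-1.5,0,0,0],[0,0,-1,0,0,0],[0,0,-0.7,0,0,0],[0,0,-0.3,0,0,0],[0,0,0,0,0,0],[0,0,0,0,0,0]]

```text
time: 23.95
tool_pos: [0.6492, 0.1462, 0.0602]
tool_rot: [0.511, 0.484, 0.516, -0.489]
contact_force: [1.0, 0.3, 0.0]
gripper_width: 0.004
```

Call:
send_rows:
  motion:
    - [[0,0,-0.1,0,0,0],[0,0,-0.1,0,0,0],[0,0,-0.1,0,0,0],[0,0,0,0,0,0]]

```text
time: 24.28
tool_pos: [0.6482, 0.1463, 0.0559]
tool_rot: [0.51, 0.483, 0.517, -0.489]
contact_force: [-0.4, -1.1, 0.1]
gripper_width: -0.002
```

No contact yet at 56 mm, where a raised tail would already have been touched; continuing gently.

Call:
send_rows:
  motion:
    - [[0,0,-0.1,0,0,0],[0,0,-0.1,0,0,0],[0,0,-0.1,0,0,0],[0,0,0,0,0,0]]

```text
time: 24.62
tool_pos: [0.6479, 0.1462, 0.0522]
tool_rot: [0.51, 0.483, 0.517, -0.489]
contact_force: [0.6, -0.4, 0.1]
gripper_width: 0.003
```

Call:
send_rows:
  motion:
    - [[0,0,-0.1,0,0,0],[0,0,-0.1,0,0,0],[0,0,0,0,0,0]]

```text
time: 24.87
tool_pos: [0.6479, 0.1463, 0.0503]
tool_rot: [0.51, 0.483, 0.517, -0.489]
contact_force: [-0.7, 0.2, -0.3]
gripper_width: -0.001
```

Call:
send_rows:
  motion:
    - [[0,0,-0.1,0,0,0],[0,0,-0.1,0,0,0],[0,0,0,0,0,0]]

```text
time: 25.12
tool_pos: [0.6483, 0.1463, 0.0491]
tool_rot: [0.51, 0.483, 0.517, -0.489]
contact_force: [-1.3, -0.3, 2.5]
gripper_width: -0.003
```

Call:
send_rows:
  motion:
    - [[0,0,0.5,0,0,0],[0,0,2,0,0,0],[0,-0.5,3.5,0,0,0],[0,-2,3.5,0,0,0],[0,-2,3.5,0,0,0],[0,-2,3.5,0,0,0],[0,-2,2,0,0,0],[0,0,0,0,0,0],[0,0,0,0,0,0]]

```text
time: 25.87
tool_pos: [0.6491, 0.0604, 0.236]
tool_rot: [0.511, 0.484, 0.516, -0.489]
contact_force: [0.5, 0.0, -1.0]
gripper_width: -0.004
```

```bash
python3 - <<'E'
from h import *
s=manip.state();print(s['time'],s['tool_pos'],s['contact_force'])
im=manip.grab_frame('wrist');save(im,'w18.png')
manip.grab_frame('top')
for q in ['filled_centre','bin_centre','coupling_centre','case_centre']:
        for d in manip.landmark_of(q,'top')[:2]: print(q,np.round(w('top',d['centre']),4),round(d['confidence'],2))
E
```

```text
25.8667 [0.64908579 0.06041713 0.23602757] [ 0.51694199  0.03601568 -1.02598325]
bin_centre [ 0.6025 -0.4208  0.0277] 0.63
coupling_centre [ 0.4239 -0.3643  0.026 ] 0.67
coupling_centre [ 0.6544  0.0501 -0.0022] 0.34
```

View pics/w18.png

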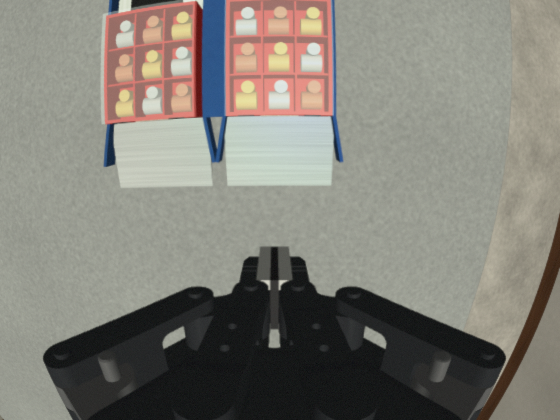

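The case is still seated: its tail edge (pixel row about 114) lines up with the filled case's (about 120) behind the lip. The gripper is clear, so I'm handing in.

```bash
python3 -c "
from plant import manip
print(manip.job_done())"
```

```text
the job is handed in; nothing more can be done
None
```

The red case is put away in the empty bay, lying flat between lip and buffer, and I handed the job in at about 26 s. The hand-in gives no verdict.

**What I did:** I squared the case up with a two-finger side push. I then pushed it up the ramp and over the lip with the fingers tilted low on its tail, pressed it about 4 mm into the buffer, and dragged the tail down behind the lip. Then I eased off and took the gripper away. The highest push I read was about 20 N against the 22 N limit; brief peaks between readings would not have shown.

**Last checks:**
- **Tail down:** a light touch on the tail's top (2.5 N) met it 49.1 mm above the bench, against 49 mm expected when seated.
- **Position:** the wrist picture put the case centre at about x = 0, y = 63 mm in the rack frame, 2 mm short of the 65 mm seat. The filled case measured the same way came out at 63.6 mm, so most of that looks like camera error.
- **Held against the lip:** on release the case stopped following the gripper. I could not measure the buffer travel directly.
- **Other things:** the bin and coupling read within about 4 mm of their starts, which is network noise. The filled case looked unmoved in the wrist picture.
- **Missed check:** the final top picture did not detect either case because the arm was in the way, so both were judged from the wrist and scene pictures.

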